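# Start keep-warm under the covered pot on a cafe's double hob

### The arm

A 7-joint arm with a two-finger parallel gripper is mounted at the origin on the work surface. World frame = base frame: x ahead of the robot, y to its left, z up, the work surface at z = 0. Lengths are in m, angles in rad, forces in N, time in s.
With the tool pointing down it reaches from about 0.425 to 0.875 m from the base axis. Payload 4.7 kg.
Tool frame: the origin (TCP) lies on the centre line of the jaws, within the pads' length; the fingertips stand 19 mm ahead of it and the grasp point (between the pads) is the TCP; z points along the fingers, y is the line along which they close (so a half turn about z gives the same grasp; the last joint's range is limited). The gripper opens to 87 mm and grips with 3 to 60 N. Pads are 19 mm wide; open, the fingers measure 117 mm over their backs; the gripper's body (75 mm by 190 mm) begins 51 mm behind the grasp point.
Start: joints at [1.245, 0.321, -0.07, 1.45, 0.023, 1.371, -0.057], TCP at [0.217, -0.613, 0.242] pointing down, gripper open.
Joint ranges: [-2.86, 2.86], [-0.3, 2.09], [-1.38, 1.24], [0.06, 2.45], [-1.56, 4.7], [0.09, 2.05], [-2.69, 2.69]. Speed limits (rad/s): [2.57, 2.57, 3.14, 3.14, 3.14, 3.14, 3.14].

### API

Orientations are given as a rotation vector (axis times angle).
In Python, from station import observe, get_image, finish_job gives the robot as it stands.
- The arm moves only by the tool apply_moves, never from a script. Its argument "series" is text: rows parted by semicolons, each of 6 numbers parted by spaces: the shift along the tool's x, y, z normalised to -1 to 1, where 1 is 40 mm, then the turn, a rotation vector about the tool's x, y, z normalised to -1 to 1, where 1 is 6 degrees. A call has 1 to 20 rows; each row shifts and turns the commanded pose from where the row before left it, along the tool's axes as they then stand; what a row does not reach is not made up. A row lasts 1/10 s, in which the tool goes at most 50 mm and 8.59 degrees, less where a joint would pass 70% of its speed; a pose out of reach is approached as far as the arm can. A call with a number of a shift or a turn outside -1 to 1 is refused whole. A call with a gripper value outside its range is refused whole. "grip" is the closure, from -1 (fully open) to 1 (shut), set as the call begins (left out, the last holds). The fingers move at their own pace and stop on an object; the grip force is fixed at half the most. Time passes only in rows, so rows that do not move let the fingers close. It gives the time, the measured TCP pose, the force, the opening and the grip force at its end, in the units of the state.
- observe(): the state, without advancing time (a new reading comes with each control period).
- get_image(name): name is "side" or "top"; returns a dict with "frame" (480x640x3 uint8, red, green, blue), "range_z" (480x640 float32, m along the optical axis (not along the pixel's ray), 0 where there is no reading), "vertical_fov" (degrees; the focal length in pixels is half the picture's height over the tangent of half this angle, whatever the lens; pixels are square), "cx", "cy" (the principal point, pixels), "R" (3x3) and "t" (3): a world point X has camera coordinates R X + t. Camera axes: x right, y down, z forward; pixel columns grow to the right and rows downward; lengths in m; the calibration is good to about 2 mm. A picture is of the moment at which its call begins.
- finish_job(): hands the job in; it is judged then, once.
The state is a dict: "time": time; "q": joint angles; "qvel": joint speeds; "joint_torque": joint torques, N m; "position": TCP position; "ee_rot": TCP orientation; "force": force on the tool from outside, world axes, zero at the start; "moment": the same for the moment, N m; "grip_width": opening from 0.0 (shut) to 1.0 (fully open); "gripper_force": force on a finger pad.
Only numpy, scipy, OpenCV 4.12 (cv2) and the standard library are available. Lean on these libraries where they do the work, as an engineer would, in place of code of your own. Each camera call takes 0.05 s, during which the arm holds its last target. There are 200 camera calls.

### The job

Start the hob keeping the covered pot warm: with a fingertip, press the on key, then the zone key for the side the pot stands on, then the keep-warm key. Press each key lightly but right down, one at a time, letting it come up before the next, and press no other key. Leave the pot, the pan and everything else standing where they are; nothing is to be picked up.

Things in the scene. Friction and masses are not known exactly. Their poses are not given: they have to be found in the camera images.
- hob: Fixed double induction hob, steel case, black glass top, 380 mm deep, 600 wide, 60 high. Origin: centre of underside; x from the key edge (front, robot side) to the back, y to the left as the robot sees it. Seven dark grey rubber keys, 147 mm in front of its centre, in a row along y, 52 mm apart; left (+y) to right: left zone, minus, plus, on, keep-warm, timer, right zone.
- zone_left (a point): centre of the left cooking zone (ring of 210 mm printed on the glass), on the glass surface; 150 mm to the left and 50 mm behind the hob's centre
- zone_right (a point): centre of the right cooking zone, on the glass surface; 150 mm to the right and 50 mm behind the hob's centre
- left_key_top (a point): left zone key, number 1 from the left in the row of seven: oblong, 24 mm front to back by 36 mm along the row, marked with a big filled ring to the left of a small ring; chooses the left cooking zone. This point is the centre of its top face, 7 mm above the key panel (67 mm above the counter) when up; it moves with the key.
- on_key_top (a point): on key, number 4 from the left in the row of seven: round, the largest, 30 mm across, marked with a broken ring and a stroke; it is the middle key of the row. This point is the centre of its top face, 7 mm above the key panel (67 mm above the counter) when up; it moves with the key.
- warm_key_top (a point): keep-warm key, number 5 from the left in the row of seven: round, 24 mm across, marked with a little pot; it is the first key to the right of the on key. This point is the centre of its top face, 7 mm above the key panel (67 mm above the counter) when up; it moves with the key.
- right_key_top (a point): right zone key, number 7 from the left in the row of seven: oblong, 24 mm front to back by 36 mm along the row, marked like the left zone key but mirrored; chooses the right cooking zone. This point is the centre of its top face, 7 mm above the key panel (67 mm above the counter) when up; it moves with the key.
- left_key (a joint): travel of the left zone key in m: 0 up, 0.005 fully down (then its top is still 2 mm above the panel). Sprung: gives from 1 N, switches at 3 mm (3.5 N), stops at 5 mm (5 N), springs back when let go. Over 20 N spoils the panel.
- minus_key (a joint): travel of the minus key in m (number 2 from the left in the row of seven: square 24 mm, marked with a bar; not needed; its top is level with the other keys): 0 up, 0.005 fully down (then its top is still 2 mm above the panel). Sprung: gives from 1 N, switches at 3 mm (3.5 N), stops at 5 mm (5 N), springs back when let go. Over 20 N spoils the panel.
- plus_key (a joint): travel of the plus key in m (number 3 from the left in the row of seven: square 24 mm, marked with a cross; not needed; its top is level with the other keys): 0 up, 0.005 fully down (then its top is still 2 mm above the panel). Sprung: gives from 1 N, switches at 3 mm (3.5 N), stops at 5 mm (5 N), springs back when let go. Over 20 N spoils the panel.
- on_key (a joint): travel of the on key in m: 0 up, 0.005 fully down (then its top is still 2 mm above the panel). Sprung: gives from 1 N, switches at 3 mm (3.5 N), stops at 5 mm (5 N), springs back when let go. Over 20 N spoils the panel.
- warm_key (a joint): travel of the keep-warm key in m: 0 up, 0.005 fully down (then its top is still 2 mm above the panel). Sprung: gives from 1 N, switches at 3 mm (3.5 N), stops at 5 mm (5 N), springs back when let go. Over 20 N spoils the panel.
- timer_key (a joint): travel of the timer key in m (number 6 from the left in the row of seven: round, 24 mm across, marked with a clock face; not needed; its top is level with the other keys): 0 up, 0.005 fully down (then its top is still 2 mm above the panel). Sprung: gives from 1 N, switches at 3 mm (3.5 N), stops at 5 mm (5 N), springs back when let go. Over 20 N spoils the panel.
- right_key (a joint): travel of the right zone key in m: 0 up, 0.005 fully down (then its top is still 2 mm above the panel). Sprung: gives from 1 N, switches at 3 mm (3.5 N), stops at 5 mm (5 N), springs back when let go. Over 20 N spoils the panel.
- pot: the covered pot: round stainless steel pot, 180 mm across and 100 mm high with its steel lid on and a small black lid knob on top (123 mm in all), two steel loop handles at its front and back (245 mm over both); it stands on one of the two zones. Origin: centre of its underside, z up, the handles lie along its x axis. Not to be moved.
- frying_pan: open dark frying pan, 220 mm across the rim, 42 mm high, with one long straight handle pointing away from the keys to the back; stands on the other zone. Origin: centre of its underside, handle along its x axis. Not to be moved.
- salt_pot: small steel salt shaker, 40 mm across, 55 mm high, standing on the glass between the two zones. Origin: centre of its underside.
- cup: white cup with one handle, 94 mm across, 60 mm high, on the counter close to one side of the hob. Origin: centre of its underside.
- egg_cup: boiled egg in a white egg cup, 48 mm across, 84 mm high, on the counter close to the other side of the hob. Origin: centre of its underside.
- pepper_pot: steel pepper shaker, 40 mm across, 80 mm high, on the glass between the zones, behind the salt shaker. Origin: centre of its underside.

How it is judged:
By the outcome, as a careful person would: the job done as asked, in the order asked, and still so for the second after the job is handed in, with the robot touching nothing.
It also fails if it takes over 40 s, if anything falls off the work surface, if the arm or the gripper's body presses on something with over 40 N, if the wrist force passes 120 N, or if a joint passes its speed limit or range.

## Working session

There is one attempt and no reset: what is moved stays moved. The work goes in short steps, Python scripts to look and compute and a tool call to move; the robot and the scene stay as the last step left them, time stands still between calls to the robot, and variables do not carry over. Pictures are saved under pics/ and viewed, at most 10 in all, crops included, and the job is handed in when it is done.

Besides the shell and the picture viewer there is one more tool, called after "Call:" as name(argument=value, ...), one argument or row to a line, values as JSON. apply_moves: Moves the arm, as the interface text tells. Scaled input: -1 to 1 covers 40 mm each way for a shift and 6 degrees each way for a turn. Its arguments: {"type":"object","properties":{"series":{"type":"string"},"grip":{"type":"number"}},"required":["series"]}

```bash
mkdir -p pics; cat > h.py <<'E'
import numpy as np, cv2
from station import observe, get_image
def world(im,u,v,z=None):
    f=240/np.tan(np.radians(im["vertical_fov"])/2)
    R=np.array(im["R"]);t=np.array(im["t"])
    d=np.array([(u-im["cx"])/f,(v-im["cy"])/f,1.])
    c=-R.T@t; w=R.T@d
    if z is None: return c+w*im["range_z"][int(round(v)),int(round(u))]
    return c+w*(z-c[2])/w[2]
E
python3 - <<'E'
from h import *
import pickle
for n in("top","side"):
    im=get_image(n); cv2.imwrite(f"pics/{n}0.png",im["frame"][:,:,::-1]); pickle.dump(im,open(n+"0.pkl","wb"))
    print(n,im["vertical_fov"],im["cx"],im["cy"],np.round(-np.array(im["R"]).T@im["t"],3))
s=observe();print(s)
E
```

```text
top 48.30983220041937 317.62466161683307 238.52503069701163 [0.382 0.039 1.169]
side 56.12949884086552 317.66067350865706 241.37322633954372 [ 0.432 -0.652  0.854]
{'time': 0.1, 'q': array([ 1.24512246,  0.32171892, -0.07006878,  1.45154037,  0.0226104 ,
        1.37077508, -0.05687765]), 'qvel': array([-0.00034473, -0.00191301,  0.00082927, -0.0032565 ,  0.00074882,
       -0.00043072, -0.00086038]), 'joint_torque': array([ 3.99181072e-04, -4.92568767e+01, -4.05565482e-01, -3.13396204e+01,
       -6.40170439e-02,  3.94791516e-02,  4.07672189e-05]), 'position': array([ 0.21642234, -0.61243646,  0.24059652]), 'ee_rot': array([-3.09476920e+00, -5.30936751e-01,  6.03903671e-04]), 'force': array([ 0.26364763, -0.99541568, -0.05129185]), 'moment': array([ 0.04950497,  0.03270018, -0.03459004]), 'gripper_force': 0.0, 'grip_width': 1.000142628458144}
```

View pics/top0.png

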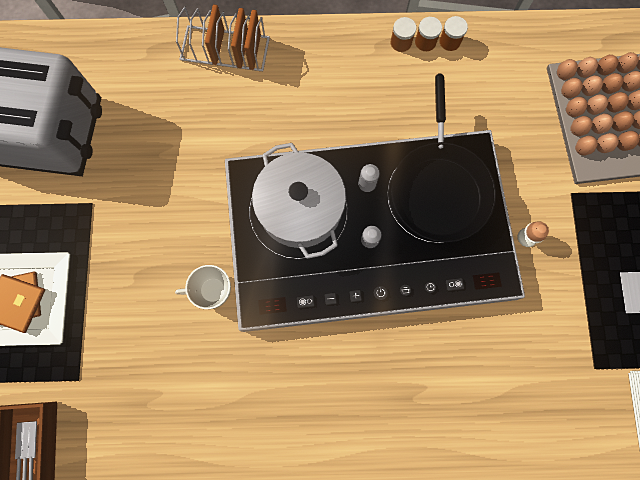

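View pics/side0.png

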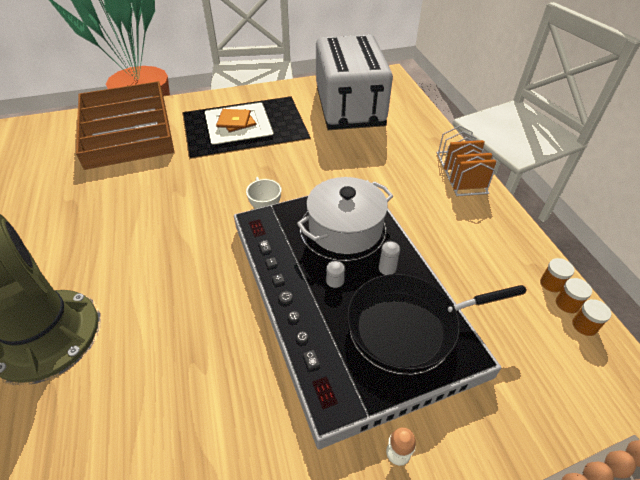

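The pot stands on the left zone, at about (298,192) in the top view, and the pan on the right at (441,195). In the top view the key row runs from the left zone key at about (306,301), through on (381,293) and keep-warm (405,290), to the right zone key at (455,284). I'll enlarge the row.

```bash
python3 - <<'E'
from h import *
import pickle
im=pickle.load(open("top0.pkl","rb"));b=im["frame"][:,:,::-1]
cv2.imwrite("pics/crop_top.png",cv2.resize(b[270:320,290:470],None,fx=4.4,fy=4.4,interpolation=cv2.INTER_CUBIC))
im2=pickle.load(open("side0.pkl","rb"));b=im2["frame"][:,:,::-1]
cv2.imwrite("pics/crop_side.png",cv2.resize(b[230:380,240:340],None,fx=4,fy=4,interpolation=cv2.INTER_CUBIC))
print(im["R"])
for p in [(306,301),(381,293),(405,290),(455,284)]: print(p,world(im,*p).round(4),world(im,*p,.067).round(4))
for p in [(240,328),(522,296),(491,132),(226,160)]: print(p,world(im,*p,.06).round(4))
E
```

```text
[[-2.31923460e-02 -9.99730663e-01 -8.46111218e-04]
 [-9.73826582e-01  2.27828053e-02 -2.26147590e-01]
 [ 2.26105957e-01 -4.42092756e-03 -9.74092681e-01]]
(306, 301) [0.5067 0.0611 0.0656] [0.5065 0.0611 0.067 ]
(381, 293) [ 0.5194 -0.0939  0.0674] [ 0.5194 -0.094   0.067 ]
(405, 290) [ 0.5245 -0.1439  0.0665] [ 0.5245 -0.1439  0.067 ]
(455, 284) [ 0.5342 -0.2474  0.0697] [ 0.5345 -0.2482  0.067 ]
(240, 328) [0.4552 0.1974 0.06  ]
(522, 296) [ 0.5072 -0.3868  0.06  ]
(491, 132) [ 0.8742 -0.3579  0.06  ]
(226, 160) [0.8217 0.2317 0.06  ]
```

View pics/crop_top.png

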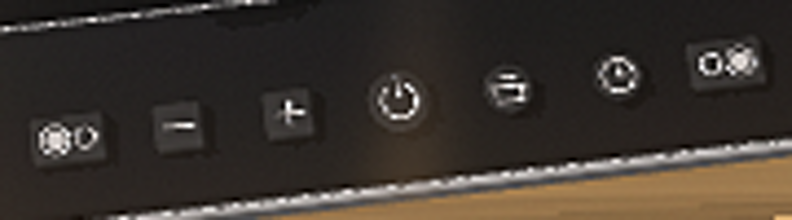

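View pics/crop_side.png

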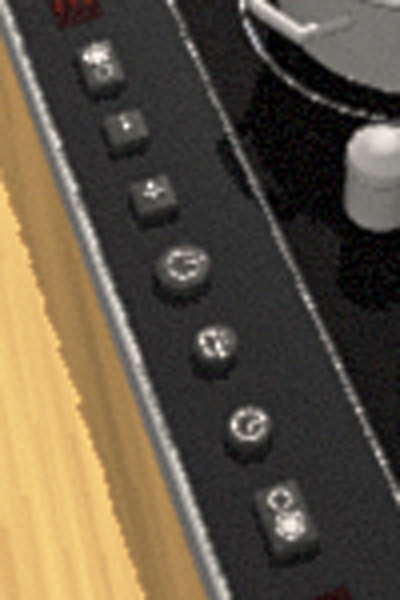

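Both crops show the row in the stated order. Next I'll triangulate all seven key symbols and turn the tool so its y axis lies along the row, with the gripper shut. That keeps the body clear of the pot.

```bash
python3 - <<'E'
from h import *
import pickle
T=[(68,138),(178,126),(290,112),(398,100),(508,90),(617,75),(728,64)]
S=[(99,62),(125,127),(152,192),(184,266),(214,342),(249,425),(288,514)]
P={}
for n,L,s,o in(("top",T,4.4,(290,270)),("side",S,4,(240,230))):
    im=pickle.load(open(n+"0.pkl","rb"))
    W=np.array([world(im,o[0]+(a+.5)/s-.5,o[1]+(b+.5)/s-.5,.067) for a,b in L])[:,:2]
    k=np.arange(7)-3
    px=np.polyfit(k,W[:,0],1);py=np.polyfit(k,W[:,1],1)
    print(n,"on",px[1],py[1],"step",np.hypot(px[0],py[0]),"yaw",np.degrees(np.arctan2(px[0],-py[0])))
    print((W-np.c_[np.polyval(px,k),np.polyval(py,k)]).round(4).tolist())
E
```

```text
top on 0.5205109654201556 -0.09239502976916236 step 0.05202185740174535 yaw 5.084153480097175
[[-0.0001, -0.0], [-0.0003, 0.0002], [0.0005, -0.0006], [0.0003, 0.0003], [-0.0008, 0.0002], [0.0005, 0.0004], [-0.0001, -0.0004]]
side on 0.5184764384302651 -0.09359926089437183 step 0.05195115389590561 yaw 5.523112085155954
[[0.0004, 0.0003], [-0.0001, -0.0009], [-0.0003, 0.001], [0.0004, -0.0006], [-0.0005, 0.0003], [-0.0003, 0.0001], [0.0006, -0.0002]]
```

Call:
apply_moves(
  series="0 0 0 0 0 0.8; 0 0 0 0 0 0.8; 0 0 0 0 0 0.8; 0 0 0 0 0 0; 0 0 0 0 0 0",
  grip=1,
)

```text
time: 0.6
position: [0.2166, -0.6126, 0.2412]
ee_rot: [-3.138, -0.142, 0.0]
force: [-1.1, -0.3, 0.4]
grip_width: 0.628
gripper_force: 0.0
```

Call:
apply_moves(
  series="0.3 -0.4 0 0 0 0; 0.54 -0.76 0 0 0 0; 0.54 -0.76 0 0 0 0; 0.54 -0.76 0 0 0 0; 0.54 -0.76 0 0 0 0; 0.54 -0.76 0 0 0 0; 0.54 -0.76 0 0 0 0; 0.54 -0.76 0 0 0 0; 0.54 -0.76 0 0 0 0; 0.54 -0.76 0 0 0 0; 0.54 -0.76 0 0 0 0; 0.54 -0.76 0 0 0 0; 0.54 -0.76 0 0 0 0; 0.54 -0.76 0 0 0 0; 0.54 -0.76 0 0 0 0; 0.54 -0.76 0 0 0 0; 0.315 -0.45 0 0 0 0; 0 0 0 0 0 0; 0 0 0 0 0 0; 0 0 0 0 0 0",
  grip=1,
)

```text
time: 2.6
position: [0.52, -0.0955, 0.2414]
ee_rot: [3.138, 0.137, -0.001]
force: [-0.9, -0.3, 0.3]
grip_width: 0.005
gripper_force: 0.0
```

Call:
apply_moves(
  series="0 -0.06 0.3 0 0 0; 0 0 0.6 0 0 0; 0 0 0.6 0 0 0; 0 0 0.6 0 0 0; 0 0 0.6 0 0 0; 0 0 0.4 0 0 0; 0 0 0.2 0 0 0; 0 0 0.2 0 0 0; 0 0 0 0 0 0; 0 0 0 0 0 0; 0 0 0 0 0 0",
)

```text
time: 3.7
position: [0.521, -0.0917, 0.1024]
ee_rot: [3.138, 0.139, 0.002]
force: [0.4, 0.4, -0.3]
grip_width: 0.01
gripper_force: 0.0
```

```bash
python3 - <<'E'
from h import *
o=[]
for n,(x,y) in(("top",(310,235)),("side",(230,220))):
    im=get_image(n); b=im["frame"][:,:,::-1]
    o.append(cv2.resize(b[y:y+110,x:x+110],(396,396),interpolation=cv2.INTER_CUBIC))
cv2.imwrite("pics/near.png",np.hstack(o))
s=observe();print(s["time"],s["position"],s["force"],s["ee_rot"])
E
```

```text
3.8 [ 0.52088332 -0.09169608  0.10228381] [ 0.61851514 -0.62401162 -0.81777228] [3.13792172e+00 1.38826560e-01 2.09322134e-03]
```

View pics/near.png

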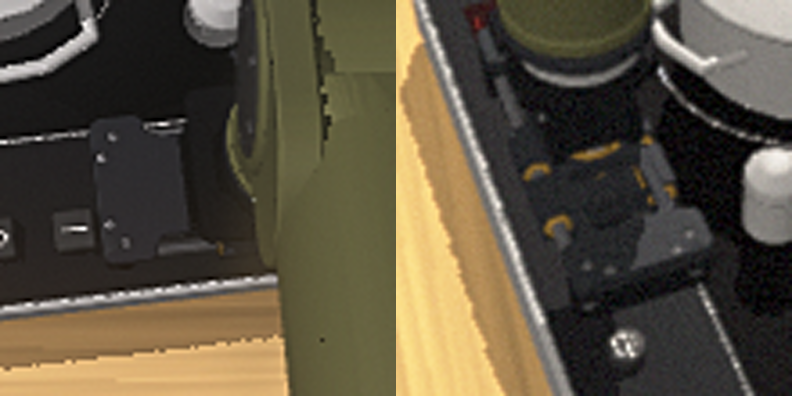

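The gripper hides the on key and is clear of the pot. The keep-warm key shows in the side view at crop (627,345), just to the right of the gripper as expected. Now I'll lower gently.

Call:
apply_moves(
  series="0 0 0.1 0 0 0; 0 0 0.1 0 0 0; 0 0 0.1 0 0 0; 0 0 0.05 0 0 0; 0 0 0 0 0 0; 0 0 0 0 0 0; 0 0 0 0 0 0",
)

```text
time: 4.5
position: [0.5205, -0.0916, 0.0877]
ee_rot: [3.138, 0.139, 0.0]
force: [0.0, -0.6, -0.9]
grip_width: 0.004
gripper_force: 0.0
```

Call:
apply_moves(
  series="0 0 0.025 0 0 0; 0 0 0.025 0 0 0; 0 0 0.025 0 0 0; 0 0 0.025 0 0 0; 0 0 0 0 0 0; 0 0 0 0 0 0",
)

```text
time: 5.1
position: [0.5206, -0.0917, 0.0838]
ee_rot: [3.138, 0.139, 0.001]
force: [0.3, -0.0, 3.6]
grip_width: 0.005
gripper_force: 1.5
```

Call:
apply_moves(
  series="0 0 0.025 0 0 0; 0 0 0.025 0 0 0; 0 0 0 0 0 0; 0 0 0 0 0 0",
)

```text
time: 5.5
position: [0.5206, -0.0916, 0.0817]
ee_rot: [3.138, 0.139, 0.001]
force: [-0.1, 0.3, 4.3]
grip_width: 0.006
gripper_force: 2.3
```

Call:
apply_moves(
  series="0 0 0.025 0 0 0; 0 0 0 0 0 0; 0 0 0 0 0 0; 0 0 0 0 0 0",
)

```text
time: 5.9
position: [0.5206, -0.0916, 0.0814]
ee_rot: [3.138, 0.139, 0.001]
force: [-1.2, 0.8, 9.6]
grip_width: 0.004
gripper_force: 4.7
```

The on key bottomed at 9.6 N. I'll lift clear and move over to the left zone key.

Call:
apply_moves(
  series="0 0 -0.1 0 0 0; 0 0 -0.3 0 0 0; 0 0 -0.6 0 0 0; 0 -0.27 0 0 0 0; 0 -0.6 0 0 0 0; 0 -0.6 0 0 0 0; -0.04 -0.6 0 0 0 0; 0 -0.6 0 0 0 0; 0 -0.6 0 0 0 0; 0 -0.4 0 0 0 0; 0 -0.2 0 0 0 0; 0 0 0 0 0 0; 0 0 0 0 0 0; 0 0 0 0 0 0",
)

```text
time: 7.3
position: [0.5051, 0.0612, 0.1203]
ee_rot: [3.138, 0.136, -0.001]
force: [-0.2, -0.2, 0.8]
grip_width: 0.001
gripper_force: 0.0
```

```bash
python3 - <<'E'
from h import *
o=[]
for n,(x,y) in(("top",(235,200)),("side",(210,180))):
    im=get_image(n); b=im["frame"][:,:,::-1]
    o.append(cv2.resize(b[y:y+130,x:x+130],(396,396),interpolation=cv2.INTER_CUBIC))
cv2.imwrite("pics/near2.png",np.hstack(o))
s=observe();print(s["time"],s["position"],s["force"],s["ee_rot"])
E
```

```text
7.4 [0.50514138 0.06140629 0.12040021] [-0.01999366  0.39459721 -0.07534854] [ 3.13828899e+00  1.36264929e-01 -3.83623708e-04]
```

View pics/near2.png

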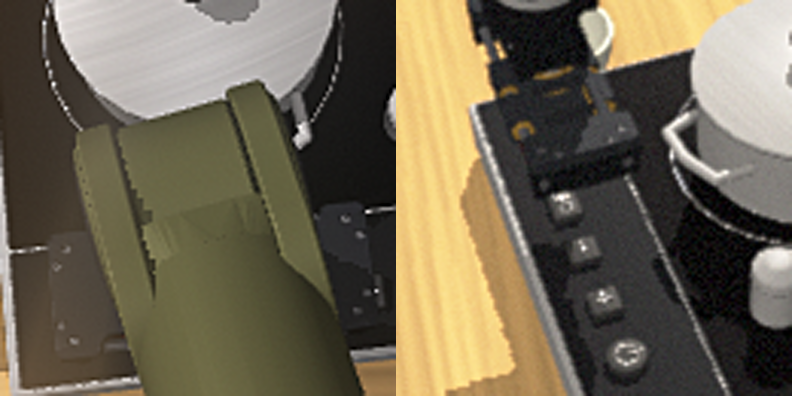

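The gripper is over the left key, at side crop (565,205), and the on, minus and plus keys are up. The wrist overlaps the pot in the top view, so I'll check its height over the pot before lowering.

```bash
python3 - <<'E'
from h import *
im=get_image("side"); b=im["frame"][:,:,::-1]
cv2.imwrite("pics/wrist.png",cv2.resize(b[0:270,150:450],None,fx=2,fy=2,interpolation=cv2.INTER_CUBIC))
E
```

```text
(no output)
```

View pics/wrist.png

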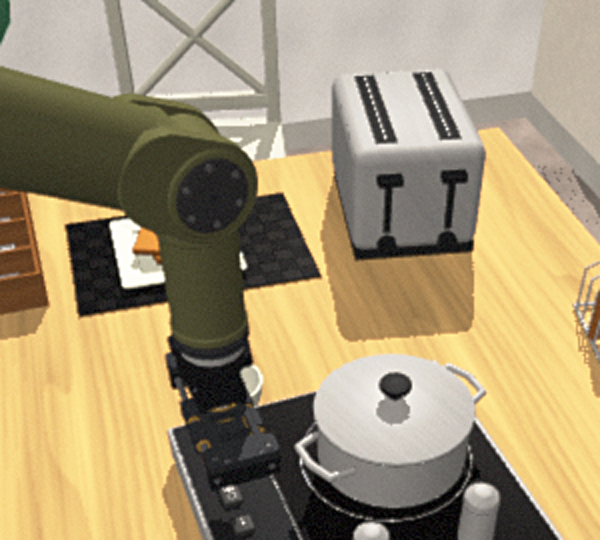

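The wrist is well above and clear of the pot. Lowering now.

Call:
apply_moves(
  series="0 0 0.2 0 0 0; 0 0 0.3 0 0 0; 0 0 0.2 0 0 0; 0 0 0.1 0 0 0; 0 0 0.025 0 0 0; 0 0 0.025 0 0 0; 0 0 0.025 0 0 0; 0 0 0.025 0 0 0; 0 0 0.025 0 0 0; 0 0 0 0 0 0; 0 0 0 0 0 0",
)

```text
time: 8.55
position: [0.5052, 0.0626, 0.0838]
ee_rot: [3.138, 0.139, 0.0]
force: [-0.3, 0.1, 3.8]
grip_width: 0.007
gripper_force: 1.5
```

Call:
apply_moves(
  series="0 0 0.025 0 0 0; 0 0 0.025 0 0 0; 0 0 0 0 0 0; 0 0 0 0 0 0",
)

```text
time: 8.95
position: [0.5052, 0.0626, 0.0817]
ee_rot: [3.139, 0.139, 0.0]
force: [-1.4, -0.1, 4.4]
grip_width: 0.003
gripper_force: 2.3
```

Call:
apply_moves(
  series="0 0 0.025 0 0 0; 0 0 0 0 0 0; 0 0 0 0 0 0; 0 0 0 0 0 0",
)

```text
time: 9.35
position: [0.5053, 0.0626, 0.0814]
ee_rot: [3.138, 0.139, 0.0]
force: [-3.8, 1.1, 10.7]
grip_width: 0.006
gripper_force: 5.1
```

The left key bottomed too. Next is the keep-warm key.

Call:
apply_moves(
  series="0 0 -0.1 0 0 0; 0 0 -0.3 0 0 0; 0 0 -0.6 0 0 0; 0 0.3 0 0 0 0; 0 0.7 0 0 0 0; 0 0.7 0 0 0 0; 0 0.7 0 0 0 0; 0 0.7 0 0 0 0; 0 0.7 0 0 0 0; 0 0.7 0 0 0 0; 0 0.4 0 0 0 0; 0 0.3 0 0 0 0; 0 0 0 0 0 0; 0 0 0 0 0 0; 0 0 0 0 0 0",
)

```text
time: 10.85
position: [0.5236, -0.143, 0.1205]
ee_rot: [-3.138, -0.143, 0.0]
force: [0.4, 0.1, 0.2]
grip_width: 0.002
gripper_force: 0.0
```

Call:
apply_moves(
  series="0 0 0.2 0 0 0; 0 0 0.3 0 0 0; 0 0 0.2 0 0 0; 0 0 0.1 0 0 0; 0 0 0.025 0 0 0; 0 0 0.025 0 0 0; 0 0 0.025 0 0 0; 0 0 0.025 0 0 0; 0 0 0.025 0 0 0; 0 0 0 0 0 0; 0 0 0 0 0 0",
)

```text
time: 11.95
position: [0.5236, -0.1447, 0.0838]
ee_rot: [3.138, 0.139, 0.001]
force: [-1.8, -0.7, 2.6]
grip_width: 0.005
gripper_force: 1.5
```

Call:
apply_moves(
  series="0 0 0.025 0 0 0; 0 0 0.025 0 0 0; 0 0 0 0 0 0; 0 0 0 0 0 0",
)

```text
time: 12.35
position: [0.5236, -0.1448, 0.0817]
ee_rot: [3.138, 0.139, 0.001]
force: [-1.2, 1.4, 3.4]
grip_width: 0.007
gripper_force: 2.3
```

Call:
apply_moves(
  series="0 0 0.025 0 0 0; 0 0 0 0 0 0; 0 0 0 0 0 0; 0 0 0 0 0 0",
)

```text
time: 12.75
position: [0.5236, -0.1447, 0.0814]
ee_rot: [3.138, 0.139, 0.0]
force: [-2.6, 1.2, 9.4]
grip_width: 0.007
gripper_force: 4.6
```

Call:
apply_moves(
  series="0 0 -0.1 0 0 0; 0 0 -0.3 0 0 0; 0 0 -0.6 0 0 0; 0 0 -0.8 0 0 0; 0 0 -0.8 0 0 0; 0 0 -0.8 0 0 0; 0 0 -0.4 0 0 0; 0 0 0 0 0 0; 0 0 0 0 0 0; 0 0 0 0 0 0; 0 0 0 0 0 0",
)

```text
time: 13.85
position: [0.5227, -0.1446, 0.231]
ee_rot: [-3.137, -0.139, 0.004]
force: [0.4, -0.5, -0.1]
grip_width: 0.007
gripper_force: 0.0
```

```bash
python3 - <<'E'
from h import *
im=get_image("side"); b=im["frame"][:,:,::-1]
cv2.imwrite("pics/end.png",b)
E
```

```text
(no output)
```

View pics/end.png

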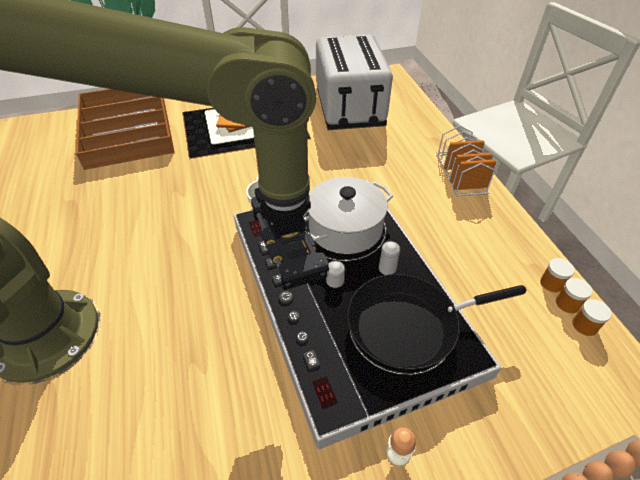

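The arm is clear above the hob. The visible keys are up (on at (286,297), keep-warm at (294,316)), and the pot, pan and shakers stand where they were.

```bash
python3 -c "
from station import finish_job
print(finish_job())"
```

```text
the job is handed in; nothing more can be done
None
```

I pressed the on, left zone (pot side) and keep-warm keys in that order, each down to its stop at about 9–11 N and released before the next; nothing else appears touched or moved, and I handed the job in at about 14 s.

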